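Roll a dowel blank into the marking cradle, up to its stop

ROBOT

A 6-joint arm with a two-finger parallel gripper is mounted at the origin on the work surface. World frame = base frame: x ahead of the robot, y to its left, z up, the work surface at z = 0. Lengths are in m, angles in rad, forces in N, time in s.
With the tool pointing down it reaches from about 0.3 to 0.775 m from the base axis. Payload 14.6 kg.
Tool frame: the origin (TCP) lies midway between the tips of the shut fingers; the grasp point (between the pads) lies 19 mm behind it; z points along the fingers, y is the line along which they close (so a half turn about z gives the same grasp; the last joint's range is limited). The gripper opens to 85 mm and grips with 20 to 120 N. Pads are 22 mm wide; open, the fingers measure 114 mm over their backs; the gripper's body (76 mm by 85 mm) begins 54 mm behind the grasp point. The pads swing forward as they close: fully open they stand 13 mm farther back than shut.
Start: joints at [-1.171, 0.3, 1.521, -0, 1.321, -0.067], TCP at [0.248, -0.491, 0.231] pointing down, gripper open.
Joint ranges: [-3.03, 3.03], [-0.79, 2.21], [0.23, 2.52], [-1.04, 4.18], [0, 3.07], [-2.55, 2.55]. Speed limits (rad/s): [2.22, 2.22, 2.57, 3.14, 3.14, 3.14].

INTERFACE

Orientations are given as a unit quaternion [w, x, y, z].
In Python, from station import sense, camera, camera_info, close_job gives the robot as it stands.
- The arm moves only by the shell command python3 -m pendant 'ROWS' [FORCE]. ROWS is JSON, a list that holds one entry, the list of rows, each a list of 7 numbers: the closure, from -1 (fully open) to 1 (shut), so that 0 is half open, then the shift along the tool's x, y, z as a fraction of full scale, then the turn, a rotation vector about the tool's x, y, z as a fraction of full scale. A call has 1 to 20 rows; each row shifts and turns the commanded pose from where the row before left it, along the tool's axes as they then stand; what a row does not reach is not made up. Full scale, the value 1, is 20 mm for a shift and 8 degrees for a turn. A row lasts 1/8 s, in which the tool goes at most 62.5 mm and 10.7 degrees, less where a joint would pass 70% of its speed; a pose out of reach is approached as far as the arm can. A call with a number of a shift or a turn outside -1 to 1 is refused whole. A call with a gripper value outside its range is refused whole. The fingers move at their own pace and stop on an object; FORCE is the grip in N (left out, the last holds). Time passes only in rows, so rows that do not move let the fingers close. It gives the time, the measured TCP pose, the force, the opening and the grip force at its end, in the units of the state.
- sense(): the state, without advancing time (a new reading comes with each control period).
- camera(name): name is "side" or "top" or "wrist"; returns (picture, depth): 480x640x3 uint8, red, green, blue; 480x640 float32, m along the optical axis (not along the pixel's ray), 0 where there is no reading.
- camera_info(name): a dict with "mtx" (3x3 intrinsics, pixels), "distortion" ([k1, k2, p1, p2, k3] as OpenCV has them; the pictures are not rectified), "position" and "attitude" of the camera in the world. Camera axes: x right, y down, z forward; pixel columns grow to the right and rows downward; lengths in m; the calibration is good to about 2 mm. A picture is of the moment at which its call begins: read the wrist's pose just before it. camera_info takes no time and is no camera call; for the wrist camera it gives the pose at the moment of the call.
- close_job(): hands the job in; it is judged then, once.
The state is a dict: "time_s": time; "qpos": joint angles; "dq": joint speeds; "effort": joint torques, N m; "position": TCP position; "eef_rot": TCP orientation; "wrist_force": force on the tool from outside, world axes, zero at the start; "ft_torque": the same for the moment, N m; "finger_gap": finger opening in m; "grasp_force": force on a finger pad.
Only numpy, scipy, OpenCV 4.12 (cv2) and the standard library are available. Lean on these libraries where they do the work, as an engineer would, in place of code of your own. Each camera call takes 0.05 s, during which the arm holds its last target. There are 200 camera calls.

TASK

Roll the loose wooden dowel across the bench by pushing on its side with your fingertips, up the cradle's ramp until it drops into the V groove and lies in it, then push its end so that it slides along the groove fully up against the end stop. Do not pick the dowel up at any time, leave all the other things on the bench where they are, and finish clear of everything.

Things in the scene. Friction and masses are not known exactly. Their poses are not given: they have to be found in the camera images.
- dowel: loose smooth wooden dowel lying on its side: 40 mm in diameter, 140 mm long, 0.1 to 0.2 kg, thin dark pencil line along it. Origin at its centre, on its axis; x runs along it, y and z turn as it rolls. Starts beside the cradle on the ramp side, up to 0.1 rad askew of the groove. Pushed on its side it rolls easily, square to its own axis, and on a bit after a slow push; friction about 0.4
- cradle: wooden V cradle fixed to the bench, x = -80 to 70 mm in its frame. Origin on the bench under the bottom of the V groove; x along the groove to the end stop, y across it away from the entry ramp, z up. The groove is 3 mm above the bench at y = 0 and rises at 30 degrees both ways, to the crest on the ramp side and to 26 mm at y = 40; back rail 34 mm high at y = 40 to 56
- ramp_foot (a point): middle of the foot of the cradle's ramp, at bench level, y = -85 mm in the cradle's frame; axes as the cradle's. From here the ramp rises evenly to the crest
- crest (a point): middle of the crest between ramp and groove, 14.5 mm above the bench, y = -20 mm in the cradle's frame; axes as the cradle's
- groove (a point): where the centre of the dowel is when it lies in the groove with its end against the stop: over the cradle's origin, 26 mm above the bench; axes as the cradle's. The groove's other end, at x = -80 mm, is open; the dowel's end then lies 10 mm inside it
- stop_face (a point): point on the face of the end stop that the dowel's end is to touch, over the groove's bottom and 26 mm above the bench; axes as the cradle's. The stop is an upright plate 15 mm thick, 55 mm high, from y = -26 to 56 mm in the cradle's frame: it closes the groove's end at x = 70 mm but does not stand beside the ramp
- offcut: short round wooden offcut, 32 mm in diameter and 55 mm high, standing on end near the cradle's stop; origin at the centre of its underside. A bystander: leave it alone.
- sander: cork sanding block, 110 x 60 x 30 mm, lying behind the cradle (on the side away from the ramp); origin at the centre of its underside. A bystander: leave it alone.
- tape: brown ring-shaped roll of tape lying flat, 100 mm across, 25 mm high; origin at the centre of its underside. A bystander: leave it alone.
- glue: white glue bottle, 54 mm in diameter, 150 mm high, upright; origin at the centre of its underside. A bystander: leave it alone.
- jar: amber glass jar with a metal lid, 64 mm in diameter, 70 mm high; origin at the centre of its underside. A bystander: leave it alone.
- brush: flat brush lying on the bench, about 200 mm long; origin at the middle of its length, on the underside. A bystander: leave it alone.
- heatgun: blue and black heat gun standing on its back end, nozzle up, 230 mm high; origin at the centre of its underside. A bystander: leave it alone.
Not all that is in view belongs to the job. What is shaped like the dowel but blue or purple is not meant.

How it is judged:
By the outcome, as a careful person would: the job done as asked, in the order asked, and still so for the second after the job is handed in, with the robot touching nothing.
It also fails if it takes over 48 s, if anything falls off the work surface, if the arm or the gripper's body presses on something with over 40 N, if the wrist force passes 120 N, or if a joint passes its speed limit or range.

## Working session

There is one attempt and no reset: what is moved stays moved. The work goes in short steps, Python scripts to look and compute and a shell command to move; the robot and the scene stay as the last step left them, time stands still between calls to the robot, and variables do not carry over. Pictures are saved under pics/ and viewed, at most 10 in all, crops included, and the job is handed in when it is done.

```bash
mkdir -p pics; cat > h.py <<'E'
import numpy as np, cv2
from station import *
from scipy.spatial.transform import Rotation as R
def shot(n,f):
    info=camera_info(n); p,d=camera(n); cv2.imwrite(f,p[:,:,::-1]); np.savez(''+n+'.npz',p=p,d=d,K=info['mtx'],D=info['distortion'],t=info['position'],a=np.array(info['attitude'],dtype=float))
def rot(a):
    a=np.array(a); return a if a.shape==(3,3) else R.from_quat([a[1],a[2],a[3],a[0]]).as_matrix()
def world(n,uv,z=None):
    s=np.load(''+n+'.npz'); out=[]
    for u,v in uv:
        xy=cv2.undistortPoints(np.array([[[u,v]]],float),s['K'],s['D'])[0,0]
        r=rot(s['a'])@np.array([*xy,1]); 
        d=float(s['d'][int(v),int(u)])
        if z is not None: d=(z-s['t'][2])/r[2]
        out.append(s['t']+r*d)
    return np.array(out)
E
python3 - <<'E'
from h import *
shot('top','pics/top.png');shot('side','pics/side.png')
for n in('top','side'):print(camera_info(n))
print(sense())
E
```

```text
{'mtx': array([[433.90968936,   0.        , 318.9432552 ],
       [  0.        , 433.90968936, 236.33788922],
       [  0.        ,   0.        ,   1.        ]]), 'distortion': array([0.02749533, 0.        , 0.        , 0.        , 0.        ]), 'position': array([ 4.40493476e-01, -1.01202603e-03,  1.40505035e+00]), 'attitude': array([-0.03150881,  0.71321094, -0.69928667,  0.03654439])}
{'mtx': array([[510.81493314,   0.        , 321.69502265],
       [  0.        , 510.81493314, 241.06532052],
       [  0.        ,   0.        ,   1.        ]]), 'distortion': array([-0.11384109,  0.        ,  0.        ,  0.        ,  0.        ]), 'position': array([ 0.36318908, -1.11601332,  0.95410013]), 'attitude': array([-0.42461167,  0.90014813, -0.08877612,  0.03945972])}
{'time_s': 0.1, 'qpos': array([-1.17059001e+00,  3.00435204e-01,  1.52155093e+00, -1.71929433e-05,
        1.32071321e+00, -6.66070593e-02]), 'dq': array([ 4.06381174e-05,  6.84111841e-04, -2.69475729e-03,  1.85756522e-03,
       -6.65987954e-05,  4.13281915e-04]), 'effort': array([ 1.01519712e-03, -5.44376993e+01, -3.62371838e+01, -1.23531258e-04,
        3.02814413e-03,  5.29774837e-06]), 'position': array([ 0.24742591, -0.49095084,  0.23075376]), 'eef_rot': array([-5.44279725e-04,  9.72883457e-01,  2.31295209e-01, -1.00082162e-04]), 'wrist_force': array([-0.18285936, -0.69670107, -0.16758253]), 'ft_torque': array([-0.02752269,  0.01850607, -0.00407448]), 'grasp_force': 0.0, 'finger_gap': 0.08568649510562394}
```

View pics/top.png

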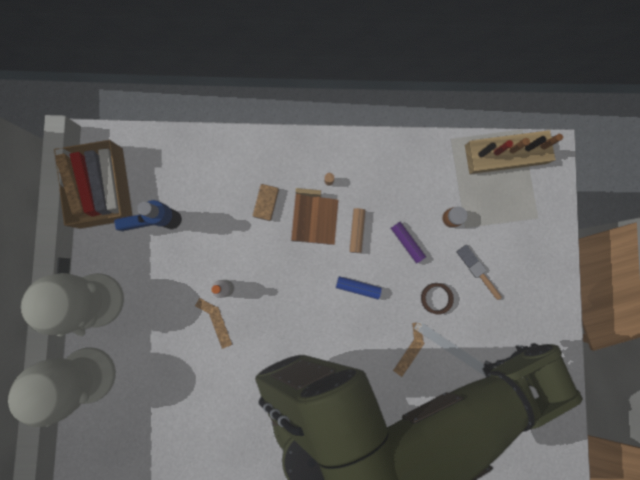

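View pics/side.png

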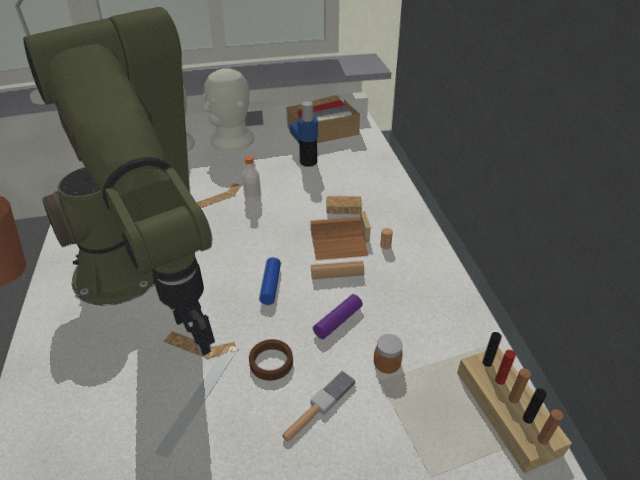

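Top view: the dowel candidates are wood-coloured (358,230), blue (359,288) and purple (408,242). I pick the wood-coloured one beside the ramp. The cradle is at (315,217) with its stop at (308,192), the offcut at (329,179) and the sander at (266,202). I'll check the choice in a close crop.

```bash
python3 - <<'E'
import cv2
p=cv2.imread('pics/top.png')[165:265,245:378]
cv2.imwrite('pics/c1.png',cv2.resize(p,None,fx=6,fy=6,interpolation=cv2.INTER_CUBIC))
E
```

```text
(no output)
```

View pics/c1.png

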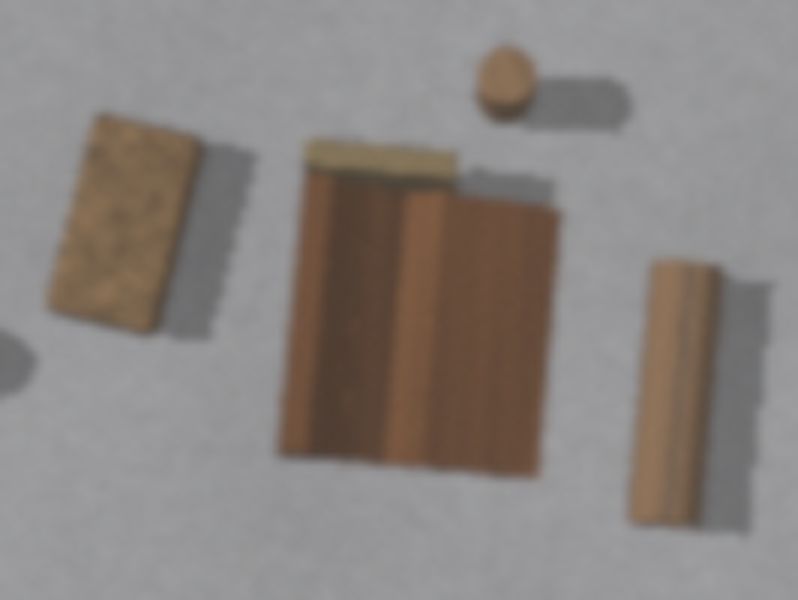

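The crop confirms it: the dowel is the wood-coloured one, with a pencil line, centre about (675,393) in the crop. The ramp foot edge runs (558,210)-(537,476), the groove bottom (402,187)-(385,460), and the stop is at the top. Next I'll measure these.

```bash
cat >> h.py <<'E'
def cp(L): return [(245+(u+.5)/6-.5,165+(v+.5)/6-.5) for u,v in L]
E
python3 - <<'E'
from h import *
np.set_printoptions(precision=4,suppress=True)
dc=world('top',cp([(652,262),(720,267),(630,520),(700,525)]),.02);print('dowel',dc)
c=dc.mean(0);a=(dc[0]+dc[1]-dc[2]-dc[3])/2;print(c,np.linalg.norm(a),np.arctan2(a[1],a[0]),np.linalg.norm(dc[0]-dc[1]))
f=world('top',cp([(558,210),(537,476)]),0);print('foot',f,np.linalg.norm(f[0]-f[1]))
g=world('top',cp([(402,187),(385,460)]),.003);print('groove',g,np.linalg.norm(g[0]-g[1]))
for q in(f,g):
  v=q[0]-q[1];print(np.arctan2(v[1],v[0]))
th=np.mean([np.arctan2(*(q[0]-q[1])[1::-1]) for q in (f,g)])
X=np.array([np.cos(th),np.sin(th)]);Y=np.array([-X[1],X[0]])
print('th',th,'foot->groove y',(g.mean(0)-f.mean(0))[:2]@Y)
r=(c-f.mean(0))[:2];o=f.mean(0)[:2]+5e-3*X+85e-3*Y
print('origin',o,'dowel in cradle',(c[:2]-o)@X,(c[:2]-o)@Y)
oc=world('top',cp([(507,68)]),.055)[0];print('offcut',oc,(oc[:2]-o)@X,(oc[:2]-o)@Y)
E
```

```text
dowel [[ 0.6677 -0.1186  0.02  ]
 [ 0.6657 -0.1552  0.02  ]
 [ 0.5284 -0.1085  0.02  ]
 [ 0.5265 -0.1458  0.02  ]]
[ 0.5971 -0.132   0.02  ] 0.13954491171037653 -0.06976166538717181 0.036671766078637515
foot [[ 0.6986 -0.0685  0.    ]
 [ 0.5525 -0.0594  0.    ]] 0.1463638150901319
groove [[0.709  0.017  0.003 ]
 [0.5593 0.023  0.003 ]] 0.1498011703216729
-0.06250458950171696
-0.04043376340566571
th -0.05146917645369133 foot->groove y 0.08427900081751012
origin [0.6349 0.0207] dowel in cradle -0.029975708481436127 -0.1544461936728708
offcut [ 0.7638 -0.0378  0.055 ] 0.13173110726693585 -0.05175243533257118
```

```bash
python3 -m pendant '[[[-1,0,0,0,0,0,-0.9375],[-1,0,0,0,0,0,-0.9375],[-1,0,0,0,0,0,-0.9375],[-1,0,0,0,0,0,-0.9375],[-1,0,0,0,0,0,-0.9375],[-1,0,0,0,0,0,-0.9375],[-1,0,0,0,0,0,-0.9375],[-1,0,0,0,0,0,-0.9375]]]'
python3 -m pendant '[[[-1,0.94,0.97,0,0,0,0],[-1,0.94,0.97,0,0,0,0],[-1,0.94,0.97,0,0,0,0],[-1,0.94,0.97,0,0,0,0],[-1,0.94,0.97,0,0,0,0],[-1,0.94,0.97,0,0,0,0],[-1,0.94,0.97,0,0,0,0],[-1,0.94,0.97,0,0,0,0],[-1,0.94,0.97,0,0,0,0],[-1,0.94,0.97,0,0,0,0],[-1,0.94,0.97,0,0,0,0],[-1,0.94,0.97,0,0,0,0],[-1,0.94,0.97,0,0,0,0],[-1,0.94,0.97,0,0,0,0],[-1,0.94,0.97,0,0,0,0],[-1,0.94,0.97,0,0,0,0],[-1,0.94,0.97,0,0,0,0],[-1,0,0,0,0,0,0]]]'
python3 - <<'E'
from h import *
s=sense();print(s['time_s'],s['position'],s['eef_rot'],s['qpos'])
shot('wrist','pics/w1.png')
print(camera_info('wrist'))
E
```

```text
time_s: 1.1
position: [0.2475, -0.491, 0.2309]
eef_rot: [-0.0, 0.725, 0.688, 0.0]
wrist_force: [0.1, -0.6, -0.5]
finger_gap: 0.0854
grasp_force: 0.0
time_s: 3.35
position: [0.5955, -0.1897, 0.2305]
eef_rot: [-0.0, 0.726, 0.687, -0.0]
wrist_force: [-0.2, -0.7, -1.0]
finger_gap: 0.0855
grasp_force: 0.0
3.35 [ 0.59551858 -0.18968636  0.23054487] [-4.78067205e-04  7.26257946e-01  6.87422093e-01 -1.84985533e-04] [-3.66987028e-01  4.70368584e-01  1.28882838e+00  7.99300120e-05
  1.38341790e+00 -3.12072855e-01]
{'mtx': array([[379.85778177,   0.        , 323.12776316],
       [  0.        , 379.85778177, 235.03607436],
       [  0.        ,   0.        ,   1.        ]]), 'distortion': array([-0.07377343,  0.        ,  0.        ,  0.        ,  0.        ]), 'position': array([ 0.60068886, -0.11003836,  0.37398084]), 'attitude': array([ 0.1589886 ,  0.98690645, -0.02674116, -0.00481576])}
```

View pics/w1.png

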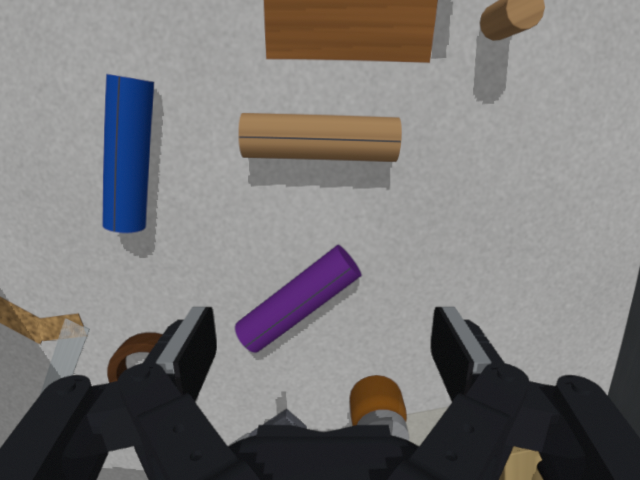

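The wrist view shows the dowel with corners (243,114), (398,118), (241,157) and (398,161), the ramp foot edge (266,59)-(430,62), and the nearest point of the purple cylinder at (340,246).

```bash
python3 - <<'E'
from h import *
np.set_printoptions(precision=4,suppress=True)
dc=world('wrist',[(241,114),(400,118),(240,157),(400,161)],.02);print(dc, dc.mean(0))
f=world('wrist',[(266,59),(430,62)],0);print(f,np.linalg.norm(f[1]-f[0]))
print([np.arctan2(*(b-a)[1::-1]) for a,b in((dc[0],dc[1]),(dc[2],dc[3]),f)])
print(world('wrist',[(340,246),(360,272),(236,325)],.02))
E
```

```text
[[ 0.5272 -0.108   0.02  ]
 [ 0.6696 -0.1191  0.02  ]
 [ 0.522  -0.1461  0.02  ]
 [ 0.6697 -0.1577  0.02  ]] [ 0.5971 -0.1327  0.02  ]
[[ 0.5512 -0.0608  0.    ]
 [ 0.7012 -0.0707 -0.    ]] 0.15034323547202802
[np.float64(-0.07815901339561122), np.float64(-0.07846805379894692), np.float64(-0.06637330144685366)]
[[ 0.6107 -0.2384  0.02  ]
 [ 0.6299 -0.2675  0.02  ]
 [ 0.4957 -0.3227  0.02  ]]
```

```bash
python3 -m pendant '[[[-1,0.1,0,1,0,0,0.06],[-1,0,0,1,0,0,0],[-1,0,0,1,0,0,0],[-1,0,0,1,0,0,0],[-1,0,0,1,0,0,0],[-1,0,0,1,0,0,0],[-1,0,0,1,0,0,0],[-1,0,0,1,0,0,0],[-1,0,0,1,0,0,0],[-1,0,0,1,0,0,0],[-1,0,0,0.9,0,0,0],[-1,0,0,0.4,0,0,0],[-1,0,0,0.3,0,0,0],[-1,0,0,0,0,0,0]]]'
```

```text
time_s: 5.15
position: [0.5951, -0.1888, -0.0007]
eef_rot: [0.0, 0.73, 0.684, 0.0]
wrist_force: [0.8, -0.0, 0.6]
finger_gap: 0.0857
grasp_force: 0.0
```

```bash
python3 -m pendant '[[[-1,0.3,0,0,0,0,0],[-1,0.3,0,0,0,0,0],[-1,0.3,0,0,0,0,0],[-1,0.2,0,0,0,0,0],[-1,0.2,0,0,0,0,0],[-1,0.2,0,0,0,0,0],[-1,0.2,0,0,0,0,0],[-1,0.2,0,0,0,0,0],[-1,0.2,0,0,0,0,0],[-1,0.2,0,0,0,0,0],[-1,0.2,0,0,0,0,0],[-1,0.2,0,0,0,0,0],[-1,0.2,0,0,0,0,0],[-1,0.2,0,0,0,0,0],[-1,0.2,0,0,0,0,0]]]'
python3 - <<'E'
from h import *
shot('side','pics/s2.png');shot('wrist','pics/w2.png')
a=cv2.imread('pics/s2.png')[200:300,270:410];b=cv2.imread('pics/w2.png')
a=cv2.resize(a,(400,300),interpolation=cv2.INTER_CUBIC)
cv2.imwrite('pics/j2.png',np.hstack([a,cv2.resize(b,(400,300))]))
E
```

```text
time_s: 7.02
position: [0.5993, -0.1226, -0.0007]
eef_rot: [-0.0, 0.73, 0.684, -0.0]
wrist_force: [-0.4, -0.2, -0.0]
finger_gap: 0.0853
grasp_force: 0.0
```

View pics/j2.png

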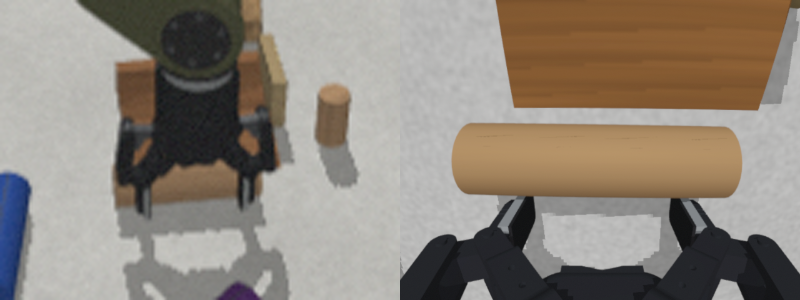

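The dowel is square to the ramp and just before its foot, with both fingertips behind it. Now up the ramp.

```bash
python3 -m pendant '[[[-1,0.2,0,0,0,0,0],[-1,0.2,0,0,0,0,0],[-1,0.2,0,0,0,0,0],[-1,0.2,0,0,0,0,0],[-1,0.2,0,0,0,0,0],[-1,0.2,0,-0.04,0,0,0],[-1,0.2,0,-0.04,0,0,0],[-1,0.2,0,-0.04,0,0,0],[-1,0.2,0,-0.04,0,0,0],[-1,0.2,0,-0.04,0,0,0],[-1,0.2,0,-0.04,0,0,0],[-1,0.2,0,-0.04,0,0,0],[-1,0.2,0,-0.04,0,0,0],[-1,0.2,0,-0.04,0,0,0],[-1,0.2,0,-0.04,0,0,0],[-1,0.2,0,-0.04,0,0,0],[-1,0.2,0,-0.04,0,0,0],[-1,0.2,0,-0.04,0,0,0],[-1,0.2,0,-0.04,0,0,0]]]'
python3 - <<'E'
from h import *
shot('side','pics/s3.png');shot('wrist','pics/w3.png')
a=cv2.imread('pics/s3.png')[200:300,270:410];b=cv2.imread('pics/w3.png')
a=cv2.resize(a,(400,300),interpolation=cv2.INTER_CUBIC)
cv2.imwrite('pics/j3.png',np.hstack([a,cv2.resize(b,(400,300))]))
E
```

```text
time_s: 9.5
position: [0.6043, -0.0468, 0.0105]
eef_rot: [-0.0, 0.73, 0.684, -0.0]
wrist_force: [0.1, -1.9, 1.9]
finger_gap: 0.0855
grasp_force: 0.9
```

View pics/j3.png

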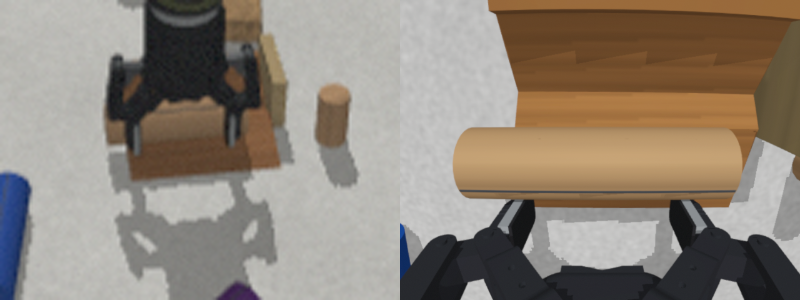

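The dowel is square on the ramp, just short of the crest. A little farther.

```bash
python3 -m pendant '[[[-1,0.2,0,-0.04,0,0,0],[-1,0.2,0,-0.04,0,0,0],[-1,0.2,0,-0.04,0,0,0],[-1,0.15,0,-0.04,0,0,0],[-1,0.15,0,-0.04,0,0,0],[-1,0.15,0,-0.02,0,0,0],[-1,0.1,0,0,0,0,0],[-1,0,0,0,0,0,0],[-1,0,0,0,0,0,0]]]'
python3 - <<'E'
from h import *
shot('wrist','pics/w4.png')
E
```

```text
time_s: 10.72
position: [0.6058, -0.0242, 0.0149]
eef_rot: [-0.0, 0.73, 0.684, -0.0]
wrist_force: [0.4, -0.3, 0.1]
finger_gap: 0.0853
grasp_force: 0.0
```

View pics/w4.png

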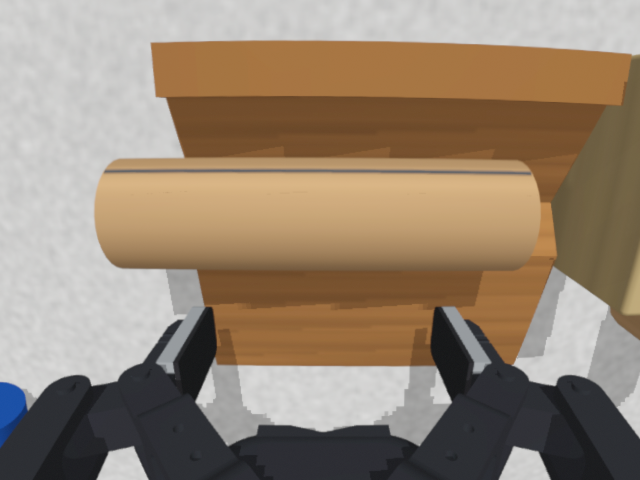

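The dowel lies in the groove, clear of the fingers, with its left end at (96,215), its right end at (540,215) and a gap to the stop on the right. I'll measure the ends.

```bash
python3 - <<'E'
from h import *
o=np.array([.6366,.0189]);th=-.063;X=np.array([np.cos(th),np.sin(th)]);Y=np.array([-X[1],X[0]])
for z,L in((.046,[(96,215),(540,217)]),(.034,[(157,97),(620,104)])):
  for p in world('wrist',L,z): print(p,(p[:2]-o)@X,(p[:2]-o)@Y)
E
```

```text
[0.53898855 0.03034722 0.046     ] -0.09813850382243673 0.00527905180582633
[0.67818798 0.02078296 0.046     ] 0.04138693181015699 0.004497532494298104
[0.56036789 0.06415668 0.034     ] -0.07893016454501924 0.04036744998686835
[0.70931099 0.05405225 0.034     ] 0.07035361263099496 0.0396602737417535
```

```bash
python3 -m pendant '[[[-1,-0.5,0,0,0,0,0],[-1,0,0,-1,0,0,0],[-1,0,0,-1,0,0,0],[-1,0,0,-1,0,0,0],[-1,0,0,-1,0,0,0],[1,0.46,-0.95,0,0,0,0],[1,0.46,-0.95,0,0,0,0],[1,0.46,-0.95,0,0,0,0],[1,0.46,-0.95,0,0,0,0],[1,0.46,-0.95,0,0,0,0],[1,0.46,-0.95,0,0,0,0],[1,0,0,0,0,0,0],[1,0,0,0,0,0,0],[1,0,0,0,0,0,0],[1,0,0,0,0,0,0]]]' 40
python3 - <<'E'
from h import *
o=np.array([.6366,.0189]);th=-.063;X=np.array([np.cos(th),np.sin(th)]);Y=np.array([-X[1],X[0]])
p=sense()['position'];print(p,(p[:2]-o)@X,(p[:2]-o)@Y)
E
```

```text
time_s: 12.65
position: [0.4952, 0.0282, 0.0948]
eef_rot: [-0.0, 0.73, 0.684, -0.0]
wrist_force: [0.2, -0.5, 0.7]
finger_gap: 0.0001
grasp_force: 0.0
[0.49523166 0.02815572 0.09483096] -0.14167060966112238 0.0003370453014258194
```

```bash
python3 -m pendant '[[[1,0,0,0.95,0,0,0],[1,0,0,0.95,0,0,0],[1,0,0,0.95,0,0,0],[1,0,0,0.95,0,0,0],[1,0,0.3,0,0,0,0],[1,0,0.3,0,0,0,0],[1,0,0.3,0,0,0,0],[1,0,0.2,0,0,0,0],[1,0,0.2,0,0,0,0],[1,0,0.2,0,0,0,0],[1,0,0.2,0,0,0,0],[1,0,0.2,0,0,0,0],[1,0,0.2,0,0,0,0],[1,0,0.15,0,0,0,0]]]'
python3 - <<'E'
from h import *
o=np.array([.6366,.0189]);th=-.063;X=np.array([np.cos(th),np.sin(th)]);Y=np.array([-X[1],X[0]])
p=sense()['position'];print(p,(p[:2]-o)@X,(p[:2]-o)@Y)
shot('side','pics/s5.png');shot('wrist','pics/w5.png')
a=cv2.imread('pics/s5.png')[200:300,270:410];b=cv2.imread('pics/w5.png')
a=cv2.resize(a,(400,300),interpolation=cv2.INTER_CUBIC)
cv2.imwrite('pics/j5.png',np.hstack([a,cv2.resize(b,(400,300))]))
E
```

```text
time_s: 14.4
position: [0.5401, 0.0254, 0.0189]
eef_rot: [0.0, 0.73, 0.684, -0.0]
wrist_force: [-0.9, 0.1, 1.0]
finger_gap: -0.0002
grasp_force: 0.8
[0.54012439 0.02541774 0.01886935] -0.09669456822223675 0.00043086158671844146
```

View pics/j5.png

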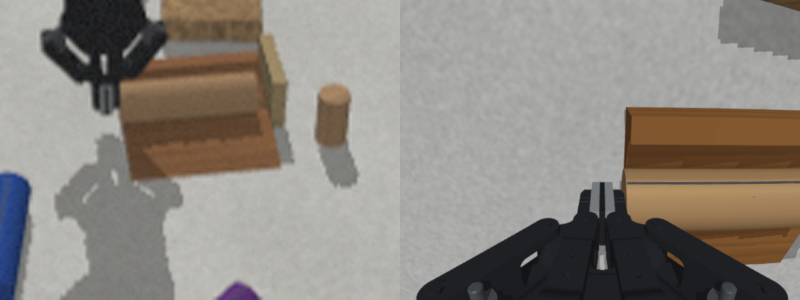

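The closed fingertips are pushing the dowel's end and it slides in the groove. About 13 mm remain, so I go slowly and watch the force.

```bash
python3 -m pendant '[[[1,0,0.1,0,0,0,0],[1,0,0.1,0,0,0,0],[1,0,0.1,0,0,0,0],[1,0,0.1,0,0,0,0]]]'; python3 -m pendant '[[[1,0,0.05,0,0,0,0],[1,0,0.05,0,0,0,0]]]';python3 -m pendant '[[[1,0,0.05,0,0,0,0],[1,0,0.05,0,0,0,0]]]'
```

```text
time_s: 15.0
position: [0.548, 0.0249, 0.0189]
eef_rot: [-0.0, 0.73, 0.684, -0.0]
wrist_force: [-1.1, -0.1, -0.5]
finger_gap: 0.0001
grasp_force: 0.3
time_s: 15.25
position: [0.5499, 0.0248, 0.0189]
eef_rot: [-0.0, 0.73, 0.684, -0.0]
wrist_force: [-0.8, -0.0, 0.4]
finger_gap: -0.0
grasp_force: 0.3
time_s: 15.5
position: [0.5519, 0.0247, 0.0189]
eef_rot: [-0.0, 0.73, 0.684, 0.0]
wrist_force: [-0.1, -0.0, 0.3]
finger_gap: -0.0001
grasp_force: 0.3
```

```bash
python3 -m pendant '[[[1,0,0.05,0,0,0,0]]]'|grep -E 'pos|force'; python3 -m pendant '[[[1,0,0.05,0,0,0,0]]]'|grep -E 'pos|force';python3 -m pendant '[[[1,0,0.05,0,0,0,0]]]'|grep -E 'pos|force'
```

```text
position: [0.5524, 0.0246, 0.0188]
wrist_force: [-9.3, 1.1, 6.3]
grasp_force: 4.8
position: [0.5525, 0.0246, 0.0187]
wrist_force: [-18.0, 0.3, 13.1]
grasp_force: 9.2
position: [0.5525, 0.0246, 0.0187]
wrist_force: [-26.1, 0.9, 18.3]
grasp_force: 13.7
```

```bash
python3 -m pendant '[[[1,0,-0.15,0,0,0,0],[1,0,-0.3,0,0,0,0],[1,0,-1,0,0,0,0],[1,0,-1,0,0,0,0],[1,0,0,-1,0,0,0],[1,0,0,-1,0,0,0],[1,0,0,-1,0,0,0],[1,0,0,-1,0,0,0],[1,-1,0,-1,0,0,0],[1,-1,0,-1,0,0,0],[1,-1,0.5,0,0,0,0],[1,-1,0.5,0,0,0,0],[1,-1,0.5,0,0,0,0],[1,-1,0.5,0,0,0,0],[1,0,0,0,0,0,0]]]'
python3 - <<'E'
from h import *
shot('wrist','pics/w6.png'); shot('side','pics/s6.png')
cv2.imwrite('pics/j6.png',np.hstack([cv2.resize(cv2.imread('pics/w6.png'),(533,400)),cv2.resize(cv2.imread('pics/s6.png')[170:300,300:387],(267,400),interpolation=cv2.INTER_CUBIC)]))
E
```

```text
time_s: 17.75
position: [0.5384, -0.0961, 0.1385]
eef_rot: [-0.0, 0.73, 0.683, -0.0]
wrist_force: [-0.3, 1.4, 0.2]
finger_gap: 0.0
grasp_force: 0.0
```

View pics/j6.png

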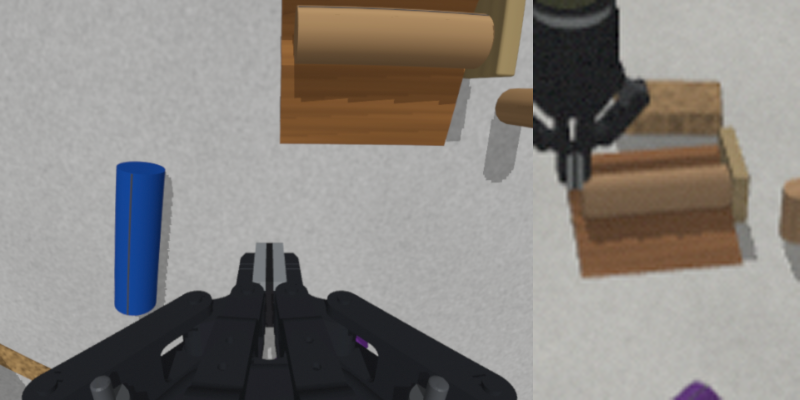

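```bash
python3 - <<'E'
from h import *
o=np.array([.6366,.0189]);th=-.063;X=np.array([np.cos(th),np.sin(th)]);Y=np.array([-X[1],X[0]])
for v in (20,35,50):
  P=world('wrist',[(u,v) for u in range(330,635,1)]);x=(P[:,:2]-o)@X;y=(P[:,:2]-o)@Y
  m=(P[:,2]>.022)&(abs(y)<.03)&(x>-.1)
  print(v,[(330+i,round(x[i]*1e3,1),round(y[i]*1e3,1),round(P[i,2]*1e3,1)) for i in np.flatnonzero(m) if i%4==0 and (x[i]<-.06 or x[i]>.055)])
E
```

```text
20 [(np.int64(358), np.float64(-69.3), np.float64(9.7), np.float64(42.8)), (np.int64(362), np.float64(-67.2), np.float64(9.4), np.float64(44.6)), (np.int64(366), np.float64(-64.8), np.float64(9.5), np.float64(44.0)), (np.int64(370), np.float64(-62.5), np.float64(9.6), np.float64(43.6)), (np.int64(374), np.float64(-60.1), np.float64(9.9), np.float64(42.4)), (np.int64(570), np.float64(58.6), np.float64(14.5), np.float64(38.9)), (np.int64(574), np.float64(60.5), np.float64(14.5), np.float64(40.0)), (np.int64(578), np.float64(62.3), np.float64(14.3), np.float64(41.2)), (np.int64(582), np.float64(67.1), np.float64(15.3), np.float64(37.8)), (np.int64(586), np.float64(68.4), np.float64(15.0), np.float64(39.7)), (np.int64(590), np.float64(71.3), np.float64(15.3), np.float64(39.2)), (np.int64(594), np.float64(70.7), np.float64(14.3), np.float64(44.1)), (np.int64(598), np.float64(69.5), np.float64(13.2), np.float64(49.6)), (np.int64(602), np.float64(70.2), np.float64(12.8), np.float64(52.3)), (np.int64(606), np.float64(70.4), np.float64(12.2), np.float64(55.6)), (np.int64(610), np.float64(73.3
[... 2392 characters left out ...]
(586), np.float64(65.8), np.float64(-3.3), np.float64(47.4)), (np.int64(590), np.float64(69.0), np.float64(-3.0), np.float64(46.5)), (np.int64(594), np.float64(70.0), np.float64(-3.2), np.float64(48.9)), (np.int64(598), np.float64(70.5), np.float64(-3.5), np.float64(51.8)), (np.int64(602), np.float64(71.4), np.float64(-3.8), np.float64(54.2)), (np.int64(606), np.float64(73.3), np.float64(-3.7), np.float64(55.0)), (np.int64(610), np.float64(74.8), np.float64(-3.8), np.float64(56.5)), (np.int64(614), np.float64(77.7), np.float64(-3.6), np.float64(56.0)), (np.int64(618), np.float64(79.5), np.float64(-3.6), np.float64(57.0)), (np.int64(622), np.float64(82.5), np.float64(-3.3), np.float64(56.4))]
```

The dowel spans x = -70 to +70 mm in the cradle's frame and runs straight into the stop face with no gap. Its top is at 46 mm, so it is seated in the groove, and the arm is clear.

```bash
python3 -c "
from station import *
print(close_job())"
```

```text
the job is handed in; nothing more can be done
None
```

The job is handed in: I rolled the dowel up the ramp into the V groove and pushed it up against the end stop without lifting it, the other things on the bench were left alone, and the arm finished clear at about 18 s.

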